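# Swap the red tin for the green tin behind the bottles

## Robot

A 6-joint arm with a two-finger parallel gripper is mounted at the origin on the work surface. World frame = base frame: x ahead of the robot, y to its left, z up, the work surface at z = 0. Lengths are in m, angles in rad, forces in N, time in s.
With the tool pointing down it reaches from about 0.425 to 1.125 m from the base axis. Payload 14.9 kg.
Tool frame: the origin (TCP) lies on the mounting face of the last link; the fingertips stand 191 mm ahead of it and the grasp point (between the pads) lies 172 mm ahead of it; z points along the fingers, y is the line along which they close (so a half turn about z gives the same grasp; the last joint's range is limited). The gripper opens to 91 mm and grips with 3 to 60 N. Pads are 32 mm wide; open, the fingers measure 118 mm over their backs; the gripper's body (76 mm by 178 mm) begins 60 mm behind the grasp point.
Start: joints at [1.191, 0.379, 1.734, -0, 1.028, -0.033], TCP at [0.238, 0.658, 0.405] pointing down, gripper open.
Joint ranges: [-2.77, 2.77], [-0.74, 2.19], [0, 2.66], [-1.06, 4.2], [0.31, 2.87], [-3.08, 3.08]. Speed limits (rad/s): [1.89, 1.89, 2.39, 3.14, 3.14, 3.14].

## Interface

Orientations are given as a rotation vector (axis times angle).
In Python, from plant import r, imaging gives the robot as it stands.
- The arm moves only by the shell command python3 -m pendant 'ROWS'. ROWS is JSON, a list of rows, each a list of 3 entries, a list of its own where there are three numbers: the opening, from 0 (shut) to 1 (fully open), then the shift along the world's x, y, z each as a share of 500 mm, from -1 to 1, then the turn, a rotation vector about the world's x, y, z each as a share of 180 degrees, from -1 to 1. In form: [[fingers, [x, y, z], [ax, ay, az]], ...]. A call has 1 to 5 rows; each row is the pose to reach, as a shift and turn from the pose commanded when the call began, turning the shorter way round; what a row does not reach only later rows make up. A row lasts 1/8 s, in which the tool goes at most 62.5 mm and 10.7 degrees, less where a joint would pass 70% of its speed; a pose out of reach is approached as far as the arm can. A call with a number of a shift or a turn outside -1 to 1 is refused whole. A call with a gripper value outside its range is refused whole. The fingers move at their own pace and stop on an object; the grip force is fixed at half the most. Time passes only in rows, so rows that repeat a pose let the fingers close. It gives the time, the measured TCP pose, the force, the opening and the grip force at its end, in the units of the state.
- r.read_state(): the state, without advancing time (a new reading comes with each control period).
- imaging.snapshot(name): name is "scene" or "top" or "wrist"; returns a dict with "frame" (480x640x3 uint8, red, green, blue), "z_map" (480x640 float32, m along the optical axis (not along the pixel's ray), 0 where there is no reading), "fov_y" (degrees; the focal length in pixels is half the picture's height over the tangent of half this angle, whatever the lens; pixels are square), "cx", "cy" (the principal point, pixels), "R" (3x3) and "t" (3): a world point X has camera coordinates R X + t. Camera axes: x right, y down, z forward; pixel columns grow to the right and rows downward; lengths in m; the calibration is good to about 2 mm. A picture is of the moment at which its call begins.
- r.job_done(): hands the job in; it is judged then, once.
The state is a dict: "time": time; "q": joint angles; "qd": joint speeds; "effort": joint torques, N m; "tool_pos": TCP position; "orientation": TCP orientation; "ft_force": force on the tool from outside, world axes, zero at the start; "ft_torque": the same for the moment, N m; "opening": finger opening in m; "grasp_force": force on a finger pad.
Only numpy, scipy, OpenCV 4.12 (cv2) and the standard library are available. Lean on these libraries where they do the work, as an engineer would, in place of code of your own. Each camera call takes 0.05 s, during which the arm holds its last target. There are 200 camera calls.

## Task

We are done with the red tin on the work mat and need the green one, which stands in the back row of the oil tray behind the bottles: set the two bottles nearest to it aside, standing in the steel drip tray, then bring the green tin over and stand it on the work mat. Put the red tin away in the place where the green one stood, and return each of the two bottles, standing, to the spot it came from. Do not tip a bottle over, and leave the silver tin and the bearing as they are and the third bottle standing in its place.

Things in the scene. Friction and masses are not known exactly. Their poses are not given: they have to be found in the camera images.
- aerosol_mid (a point): Loose blue spray can with a yellow band and white cap, upright: body 50 mm diameter, 148 mm high in all, with a straight cap 44 mm in diameter as its top 40 mm. The point is its centre, half-way up (74 mm above its base), z up. Hold it by the cap, whose middle is 54 mm above this point (a hand at mid-height would strike the cap). About 0.18 kg. Starts in any of the three front places of the oil tray.
- amber_mid (a point): Loose amber oil bottle with a paper label and black cap, upright: body 50 mm diameter, 148 mm high in all, with a straight cap 34 mm in diameter as its top 40 mm. The point is its centre, half-way up (74 mm above its base), z up. Hold it by the cap, whose middle is 54 mm above this point (a hand at mid-height would strike the cap). About 0.18 kg. Starts in any of the three front places of the oil tray.
- glue_mid (a point): Loose white glue bottle with an orange band and orange cap, upright: body 50 mm diameter, 148 mm high in all, with a straight cap 38 mm in diameter as its top 40 mm. The point is its centre, half-way up (74 mm above its base), z up. Hold it by the cap, whose middle is 54 mm above this point (a hand at mid-height would strike the cap). About 0.18 kg. Starts in any of the three front places of the oil tray.
- green_tin_mid (a point): Loose flat round tin with press-on lid, green, 54 mm diameter, 48 mm high, about 0.15 kg. The point is its centre, half-way up (24 mm above its base), z up. The wanted one. Starts in one of the two back places of the oil tray (left or right varies), its side about 10 mm from the two nearest bottles, which leave no room for a hand until they are taken away.
- silver_tin_mid (a point): Loose flat round tin with press-on lid, plain pale silver, 54 mm diameter, 48 mm high, about 0.15 kg. The point is its centre, half-way up (24 mm above its base), z up. Stays in the other back place of the oil tray; not to be moved.
- red_tin_mid (a point): Loose flat round tin with press-on lid, red, 54 mm diameter, 48 mm high, about 0.15 kg. The point is its centre, half-way up (24 mm above its base), z up. Starts near one end of the work mat.
- bearing_mid (a point): Loose steel ball bearing with red seals lying flat near the other end of the work mat, 62 mm diameter, 16 mm high; the point is its centre, half-way up. Not to be moved.
- oil_tray: Fixed grey sheet tray, black rubber floor, 172 mm (x) by 262 mm (y); origin: centre of underside; floor 6 mm above it, rim 3 thick, 18 high. z up, x away from the robot, y left, save a small yaw. Five flat light-grey discs mark the places: front row (bottles) x -25, y -75, 0, 75 mm; back row (tins) x 25, y -37.5, 37.5 mm. Things start within 3 mm in x and y of them.
- drip_tray: Fixed shallow bright steel drip tray, the side area, 260 mm along its x by 130 mm along its y; origin at the centre of its underside, z up, x roughly away from the robot; floor 3 mm thick, rim 3 mm thick and 16 mm high. Empty at the start, left or right of the oil tray.
- mat: Fixed teal work mat, 260 mm along its x by 160 mm along its y, 4 mm thick; origin at the centre of its underside, z up, x roughly away from the robot. On the side opposite the drip tray. Red tin and bearing lie about 82 mm from its centre at opposite ends of its x, either way round; the middle between them is free.
Not all that is in view belongs to the job. What is shaped like the part that bears glue_mid but purple or turquoise is not meant.

How it is judged:
By the outcome, as a careful person would: the job done as asked, in the order asked, and still so for the second after the job is handed in, with the robot touching nothing.
It also fails if it takes over 128 s, if anything falls off the work surface, if the arm or the gripper's body presses on something with over 40 N, if the wrist force passes 120 N, or if a joint passes its speed limit or range.

## Working session

There is one attempt and no reset: what is moved stays moved. The work goes in short steps, Python scripts to look and compute and a shell command to move; the robot and the scene stay as the last step left them, time stands still between calls to the robot, and variables do not carry over. Pictures are saved under pics/ and viewed, at most 14 in all, crops included, and the job is handed in when it is done.

```bash
mkdir -p pics; cat > h.py <<'E'
import numpy as np, cv2
from plant import r, imaging
def snap(n):
    s=imaging.snapshot(n); H,W=s["frame"].shape[:2]
    f=H/2/np.tan(np.radians(s["fov_y"])/2); z=s["z_map"]
    u,v=np.meshgrid(np.arange(W),np.arange(H))
    c=np.stack([(u-s["cx"])/f*z,(v-s["cy"])/f*z,z],-1)
    s["P"]=(c-s["t"])@s["R"]; s["P"][z==0]=np.nan; s["f"]=f
    return s
def save(s,p): cv2.imwrite("pics/"+p,cv2.cvtColor(s["frame"],cv2.COLOR_RGB2BGR))
E
python3 - <<'E'
from h import *
import pickle
for n in("scene","top"):
    s=snap(n); save(s,n+"0.png"); print(n,s["R"].round(3).tolist(),s["t"],s["f"]); pickle.dump(s,open(n+".pkl","wb"))
print(r.read_state())
E
```

```text
scene [[0.48, 0.877, 0.017], [0.495, -0.255, -0.831], [-0.725, 0.407, -0.557]] [-0.24626321 -0.18044335  1.51023409] 506.16509388215314
top [[0.003, -1.0, -0.019], [-0.999, -0.002, -0.045], [0.045, 0.019, -0.999]] [0.01497121 0.49212926 1.18267852] 530.8119120689984
{'time': 0.1, 'q': array([ 1.19068797e+00,  3.79367554e-01,  1.73473037e+00, -1.98535608e-06,
        1.02846355e+00, -3.33452040e-02]), 'qd': array([ 0.00080556, -0.00165371, -0.00276123,  0.00022577,  0.00099162,
        0.0014688 ]), 'effort': array([ 1.02347884e-03, -7.65055704e+01, -4.35288942e+01,  6.52377005e-02,
        3.98593897e-02,  1.77250359e-05]), 'tool_pos': array([0.23787162, 0.65816546, 0.4041418 ]), 'orientation': array([-5.41933695e-01, -3.09429654e+00,  1.48987211e-03]), 'ft_force': array([-0.1853046 ,  0.47023452, -0.01313514]), 'ft_torque': array([-0.05717857, -0.0348317 ,  0.04055356]), 'grasp_force': 0.0, 'opening': 0.09115892484764494}
```

View pics/top0.png

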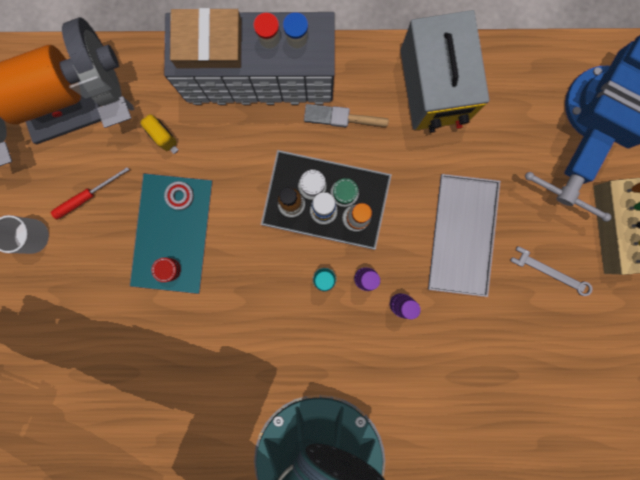

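View pics/scene0.png

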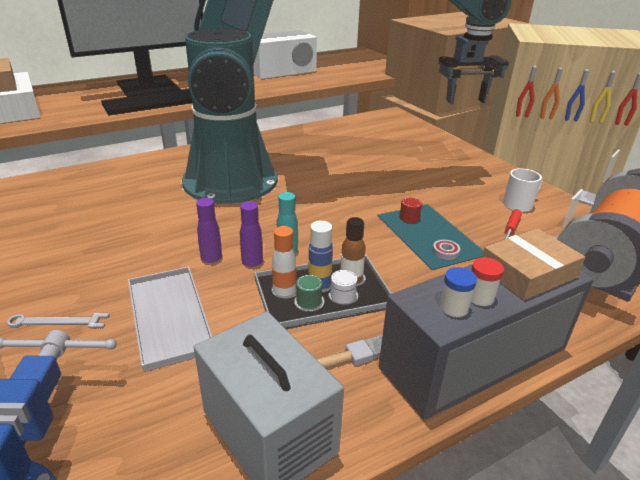

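Top view: green tin at (345,191) in the back right place. The bottles nearest it are the aerosol (323,208) and glue (360,215). Amber (290,203) is the third bottle and silver is at (312,183). Red tin (165,269), bearing (178,195), drip tray (465,235).

Could be mistaken:
- **Glue:** the purple bottles at (368,280) and (405,307) and the turquoise one at (325,280). The orange cap at (361,213) in the tray is the right one.
- **Tins:** the red and blue jars at (266,25) and (296,25) on the cabinet.

```bash
cat >> h.py <<'E'
def blob(s,u,v,rad,zlo,zhi):
    H,W=s["z_map"].shape; yy,xx=np.mgrid[:H,:W]
    P=s["P"]; m=((xx-u)**2+(yy-v)**2<rad**2)&(P[...,2]>zlo)&(P[...,2]<zhi)
    p=P[m]; c,rr=cv2.minEnclosingCircle((p[:,:2]*1000).astype(np.float32))
    return np.r_[(np.percentile(p[:,:2],2,0)+np.percentile(p[:,:2],98,0))/2*1000,np.median(p[:,2])*1000,c,rr,len(p)].round(1)
E
python3 - <<'E'
from h import *
import pickle
s=pickle.load(open("top.pkl","rb"));P=s["P"]
for n,u,v,z in [("green",345,191,.045),("silver",312,183,.045),("amber",290,198,.14),("aero",323,204,.14),("glue",361,213,.14),("red",165,269,.045),("bear",178,195,.015),("turq",325,280,.12),("pur1",368,280,.12),("pur2",405,307,.12)]:
    print(n,blob(s,u,v,17,z,z+.06))
def rect(n,pts):
    q=np.array([P[b,a] for a,b in pts]); print(n,(q*1000).round().tolist())
rect("mat",[(143,177),(209,183),(198,289),(134,284)])
rect("drip",[(442,178),(496,182),(485,293),(432,288)])
rect("oil",[(279,155),(388,176),(375,245),(265,223)])
# drip & oil rect by minAreaRect
F=s["frame"].astype(int)
def mr(n,m):
    m=m.astype(np.uint8); k,l,st,c=cv2.connectedComponentsWithStats(m); i=1+np.argmax(st[1:,4]); p=P[l==i]; p=p[~np.isnan(p[:,0])]
    print(n,cv2.minAreaRect((p[:,:2]*1000).astype(np.float32)),np.median(p[:,2]))
yy,xx=np.mgrid[:480,:640]
mr("mat",(F[...,2]-F[...,0]>40)&(xx<230)&(yy>150))
mr("drip",(abs(F[...,0]-F[...,2])<25)&(F[...,0]>120)&(xx>420)&(xx<505)&(yy>165)&(yy<305))
mr("oil",(P[...,2]<.03)&(abs(F[...,0]-F[...,2])<18)&(xx>255)&(xx<400)&(yy>145)&(yy<255))
from scipy.spatial.transform import Rotation as R
st=r.read_state();print(R.from_rotvec(st["orientation"]).as_matrix().round(3))
w=snap("wrist");M=R.from_rotvec(st["orientation"]).as_matrix();C=-w["R"].T@w["t"];print("cam in tool",(M.T@(C-st["tool_pos"])).round(3),(w["R"]@M).round(2).tolist())
big=cv2.resize(s["frame"][140:320,250:420],None,fx=3.3,fy=3.3,interpolation=2);cv2.imwrite("pics/crop.png",big[...,::-1])
E
```

```text
green [597.4 -56.6  55.2 597.3 -56.8  26.8 480. ]
silver [614.8  15.5  55.  608.3  18.1  35.  485. ]
amber [572.9  61.6 154.6 573.4  61.8  17.8 243. ]
aero [557.9  -9.4 154.6 558.5 -10.1  22.2 385. ]
glue [539.2 -84.7 154.7 539.5 -85.1  19.  290. ]
red [424.2 337.5  53.1 424.1 337.6  27.  485. ]
bear [590.4 316.8  20.5 591.  317.5  32.1 505. ]
turq [404.5 -11.3 148.8 404.6 -11.5  18.8 279. ]
pur1 [ 406.5 -102.3  148.6  405.5 -102.6   19.   301. ]
pur2 [ 349.2 -180.9  148.3  348.1 -181.8   19.4  323. ]
mat [[635.0, 405.0, 1.0], [621.0, 252.0, 2.0], [380.0, 274.0, 7.0], [390.0, 421.0, 1.0]]
drip [[631.0, -276.0, 12.0], [623.0, -398.0, 8.0], [373.0, -371.0, 5.0], [384.0, -254.0, 3.0]]
oil [[685.0, 92.0, 5.0], [637.0, -156.0, 4.0], [480.0, -124.0, 18.0], [529.0, 123.0, 9.0]]
mat ((507.228515625, 338.41949462890625), (158.2476806640625, 255.385009765625), 84.20499420166016) 0.00491671509479171
drip ((503.1245422363281, -323.28515625), (130.60560607910156, 260.1095886230469), 83.35047912597656) 0.004011637529284979
oil ((582.4752807617188, -14.331405639648438), (259.96270751953125, 171.91586303710938), 77.84004211425781) 0.00720660476180525
[[-0.94   0.34  -0.   ]
 [ 0.34   0.94  -0.001]
 [ 0.    -0.001 -1.   ]]
cam in tool [ 0.083 -0.     0.021] [[0.0, 1.0, 0.0], [-0.96, 0.0, -0.29], [-0.29, -0.0, 0.96]]
```

View pics/crop.png

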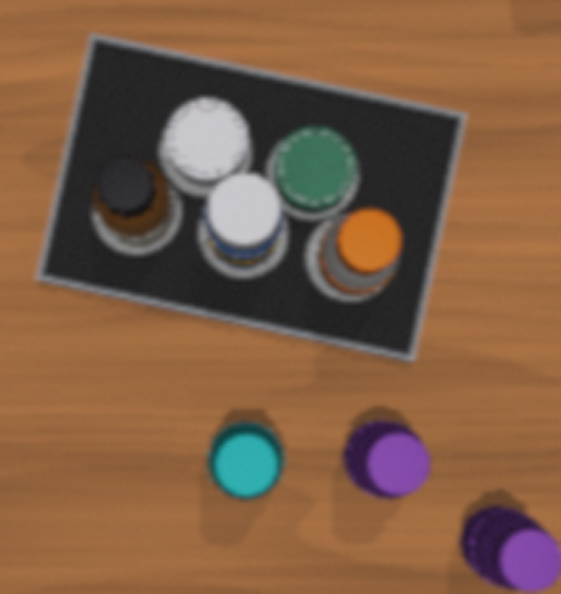

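The crop shows the green tin with the white-capped aerosol and the orange-capped glue nearest to it. Purple and turquoise stand outside the tray. I'll set out towards the glue bottle.

```bash
cat > st.py <<'E'
from h import *
from scipy.spatial.transform import Rotation as R
s=r.read_state();M=R.from_rotvec(s["orientation"]).as_matrix()
print(round(s["time"],2),(s["tool_pos"]*1000).round(1),"yaw",np.degrees(np.arctan2(M[1,1],M[0,1])).round(1),"down",M[2,2].round(4),"op",round(s["opening"]*1000,1),"gf",round(s["grasp_force"],1),s["ft_force"].round(1))
E
python3 -m pendant '[[0.7,[0.4,-1,0],[0,0,-0.458]],[0.7,[0.4,-1,0],[0,0,-0.458]],[0.7,[0.4,-1,0],[0,0,-0.458]],[0.7,[0.4,-1,0],[0,0,-0.458]],[0.7,[0.4,-1,0],[0,0,-0.458]]]'; python3 st.py
```

```text
time: 0.78
tool_pos: [0.3543, 0.3663, 0.4047]
orientation: [1.889, 2.51, 0.0]
ft_force: [1.2, 0.1, 0.0]
opening: 0.0644
grasp_force: 0.0
0.78 [354.3 366.3 404.7] yaw 16.1 down -1.0 op 64.4 gf 0.0 [1.2 0.1 0. ]
```

```bash
python3 -m pendant '[[0.7,[0.371,-0.906,0],[0,0,-0.16]],[0.7,[0.371,-0.906,0],[0,0,-0.16]],[0.7,[0.371,-0.906,0],[0,0,-0.16]],[0.7,[0.371,-0.906,0],[0,0,-0.16]],[0.7,[0.371,-0.906,0],[0,0,-0.16]]]' >/dev/null
python3 -m pendant '[[0.7,[0.134,-0.327,0],[0,0,0]],[0.7,[0.134,-0.327,0],[0,0,0]],[0.7,[0.134,-0.327,0],[0,0,0]],[0.7,[0.134,-0.327,0],[0,0,0]]]'>/dev/null; python3 st.py
python3 - <<'E'
from h import *
w=snap("wrist");save(w,"w1.png");t=snap("top");F=w["frame"].astype(int);P=w["P"]
m=(F[...,0]>150)&(F[...,0]-F[...,2]>100)&(P[...,2]>.13)&(P[...,2]<.17)
p=P[m]*1000;print(len(p));
if len(p)>50: print(p.mean(0),cv2.minEnclosingCircle(p[:,:2].astype(np.float32)))
E
```

```text
1.9 [540.2 -87.2 404.6] yaw -12.6 down -1.0 op 63.7 gf 0.0 [-0.4  0.2 -0.1]
2463
[539.73353064 -83.84917559 153.18159263] ((539.445068359375, -84.47999572753906), 18.63304901123047)
```

View pics/w1.png

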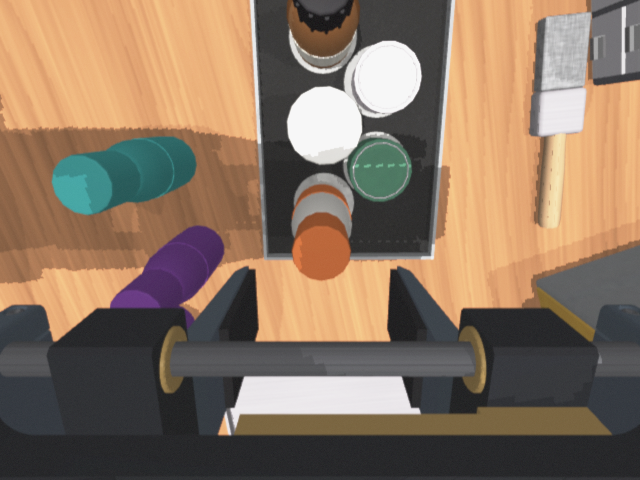

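The wrist view shows the orange cap at (321,252), midway between the fingers (x 250–390), with green at (378,168) behind it. I'll descend and grip.

```bash
python3 -m pendant '[[0.7,[0,0.002,-0.1],[0,0,0]],[0.7,[0,0.002,-0.198],[0,0,0]],[0.7,[0,0.002,-0.198],[0,0,0]],[0.7,[0,0.002,-0.198],[0,0,0]]]' >/dev/null; python3 st.py
python3 -m pendant '[[0,[0,0,0],[0,0,0]],[0,[0,0,0],[0,0,0]],[0,[0,0,0],[0,0,0]],[0,[0,0,0],[0,0,0]],[0,[0,0,0],[0,0,0]]]'>/dev/null; python3 st.py
```

```text
2.5 [539.9 -82.9 307.3] yaw -12.3 down -1.0 op 63.6 gf 0.0 [ 0.5  0.  -0.5]
3.12 [539.8 -83.6 306.4] yaw -12.4 down -1.0 op 38.0 gf 30.0 [-0.6  1.7  7.8]
```

```bash
python3 -m pendant '[[0,[0,0,0.08],[0,0,0]],[0,[0,0,0.16],[0,0,0]],[0,[0,0,0.16],[0,0,0]]]' >/dev/null; python3 st.py
python3 -m pendant '[[0,[0.047,-0.492,0],[0,0,0]],[0,[0.047,-0.492,0],[0,0,0]],[0,[0.047,-0.492,0],[0,0,0]],[0,[0.047,-0.492,0],[0,0,0]],[0,[0.047,-0.492,0],[0,0,0]]]'>/dev/null; python3 st.py
python3 -m pendant '[[0,[0,0,-0.07],[0,0,0]],[0,[0,0,-0.13],[0,0,0]],[0,[0,0,-0.162],[0,0,0]],[0,[0,0,-0.162],[0,0,0]]]'>/dev/null; python3 st.py
```

```text
3.5 [540.  -83.7 388.4] yaw -12.4 down -1.0 op 37.8 gf 30.0 [-0.3 -0.4 -3.5]
4.12 [ 562.5 -332.7  383.9] yaw -12.6 down -1.0 op 37.4 gf 30.0 [ 0.7  0.2 -2.5]
4.62 [ 562.8 -328.9  303.5] yaw -12.4 down -1.0 op 37.7 gf 30.0 [ 0.1 -0.1 -1.6]
```

```bash
python3 -m pendant '[[0,[0,0,-0.003],[0,0,0]],[0,[0,0,-0.003],[0,0,0]]]' >/dev/null; python3 st.py;  python3 -m pendant '[[0,[0,0,-0.003],[0,0,0]],[0,[0,0,-0.003],[0,0,0]]]' >/dev/null; python3 st.py
```

```text
4.88 [ 562.9 -329.4  303.4] yaw -12.4 down -1.0 op 37.8 gf 30.0 [-0.1 -0.2 -2.6]
5.12 [ 562.9 -329.5  301.8] yaw -12.4 down -1.0 op 37.7 gf 30.0 [-0.6  0.4 -3.1]
```

```bash
for i in 1 2; do python3 -m pendant '[[0,[0,0,-0.003],[0,0,0]],[0,[0,0,-0.003],[0,0,0]]]' >/dev/null; python3 st.py; done
```

```text
5.38 [ 563.2 -329.7  301.5] yaw -12.4 down -1.0 op 37.4 gf 30.0 [-4.9  2.6 13.9]
5.62 [ 563.6 -330.   301.4] yaw -12.4 down -1.0 op 37.1 gf 30.0 [-9.1  4.1 30.1]
```

```bash
python3 -m pendant '[[0,[0,0,0.003],[0,0,0]],[0.7,[0,0,0.003],[0,0,0]],[0.7,[0,0,0.003],[0,0,0]],[0.7,[0,0,0.003],[0,0,0]]]' >/dev/null; python3 st.py
python3 -m pendant '[[0.7,[0,0,0.08],[0,0,0]],[0.7,[0,0,0.18],[0,0,0]],[0.7,[0,0,0.208],[0,0,0]]]'>/dev/null; python3 st.py
python3 - <<'E'
from h import *
t=snap("top");save(t,"t1.png")
for n,u,v,z in [("green",345,191,.045),("aero",323,204,.14),("amber",290,198,.14)]: print(n,blob(t,u,v,17,z,z+.03))
E
```

```text
6.12 [ 562.9 -329.5  300.1] yaw -12.4 down -1.0 op 63.3 gf 0.0 [-0.5 -0.3  0.5]
6.5 [ 563.4 -329.8  407.4] yaw -12.4 down -1.0 op 64.1 gf 0.0 [ 0.6  0.2 -0.8]
green [597.5 -56.1  55.2 598.1 -56.9  27.4 475. ]
aero [558.  -10.  154.7 558.3  -9.8  21.8 386. ]
amber [572.9  61.6 154.5 573.4  61.5  18.  245. ]
```

View pics/t1.png

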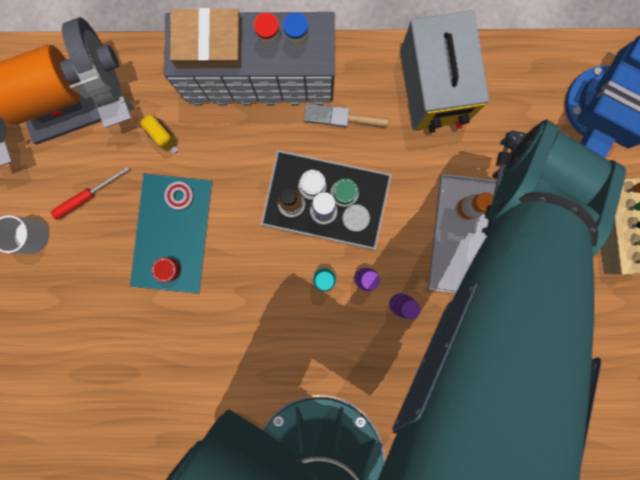

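The glue bottle stands in the drip tray at (480,205) and the others are undisturbed. Next is the aerosol.

```bash
python3 -m pendant '[[0.7,[-0.01,0.64,0],[0,0,0]],[0.7,[-0.01,0.64,0],[0,0,0]],[0.7,[-0.01,0.64,0],[0,0,0]],[0.7,[-0.01,0.64,0],[0,0,0]],[0.7,[-0.01,0.64,0],[0,0,0]]]' >/dev/null;  python3 -m pendant '[[0.7,[0,0.015,0],[0,0,0]],[0.7,[0,0.015,0],[0,0,0]],[0.7,[0,0.015,0],[0,0,0]]]' >/dev/null; python3 st.py
```

```text
7.55 [558.1 -10.6 403.7] yaw -12.4 down -1.0 op 64.0 gf 0.0 [ 0.2 -0.3  0.6]
```

```bash
python3 -m pendant '[[0.7,[0,0,-0.1],[0,0,0]],[0.7,[0,0,-0.192],[0,0,0]],[0.7,[0,0,-0.192],[0,0,0]],[0.7,[0,0,-0.192],[0,0,0]]]' >/dev/null; python3 st.py
python3 -m pendant '[[0,[0,0,0],[0,0,0]],[0,[0,0,0],[0,0,0]],[0,[0,0,0],[0,0,0]],[0,[0,0,0],[0,0,0]]]'>/dev/null; python3 st.py
python3 -m pendant '[[0,[0,0,0.08],[0,0,0]],[0,[0,0,0.16],[0,0,0]],[0,[0,0,0.16],[0,0,0]]]' >/dev/null; python3 st.py
```

```text
8.05 [558.7 -10.3 309.6] yaw -12.4 down -1.0 op 64.1 gf 0.0 [-0.  -1.1 -0.2]
8.55 [558.4  -9.5 309.4] yaw -12.4 down -1.0 op 43.3 gf 30.0 [-1.4 -0.6  8.5]
8.93 [558.7  -9.5 391.4] yaw -12.4 down -1.0 op 43.8 gf 30.0 [ 0.4  0.  -0.8]
```

```bash
python3 -m pendant '[[0,[-0.211,-0.614,0],[0,0,0]],[0,[-0.211,-0.614,0],[0,0,0]],[0,[-0.211,-0.614,0],[0,0,0]],[0,[-0.211,-0.614,0],[0,0,0]],[0,[-0.211,-0.614,0],[0,0,0]]]' >/dev/null;  python3 -m pendant '[[0,[-0.008,-0.025,0],[0,0,0]],[0,[-0.008,-0.025,0],[0,0,0]]]' >/dev/null; python3 st.py
python3 -m pendant '[[0,[0,0,-0.07],[0,0,0]],[0,[0,0,-0.13],[0,0,0]],[0,[0,0,-0.164],[0,0,0]],[0,[0,0,-0.164],[0,0,0]]]'>/dev/null; python3 st.py
python3 -m pendant '[[0,[0,0,-0.003],[0,0,0]],[0,[0,0,-0.003],[0,0,0]]]' >/dev/null; python3 st.py
```

```text
9.8 [ 452.1 -317.8  387.5] yaw -12.5 down -1.0 op 43.7 gf 30.0 [ 0.   0.8 -1.7]
10.3 [ 452.9 -316.5  305.4] yaw -12.3 down -1.0 op 43.7 gf 30.0 [-0.3  0.4 -1.7]
10.55 [ 452.7 -317.3  305. ] yaw -12.4 down -1.0 op 43.6 gf 30.0 [-0.1  0.3 -1.2]
```

```bash
python3 -m pendant '[[0,[0,0,-0.003],[0,0,0]],[0,[0,0,-0.003],[0,0,0]]]' >/dev/null; python3 st.py
```

```text
10.8 [ 452.7 -317.7  303.9] yaw -12.4 down -1.0 op 43.6 gf 30.0 [-2.   1.1  5.9]
```

```bash
python3 -m pendant '[[0.75,[0,0,0],[0,0,0]],[0.75,[0,0,0],[0,0,0]],[0.75,[0,0,0],[0,0,0]]]' >/dev/null; python3 st.py
python3 -m pendant '[[0.75,[0,0,0.08],[0,0,0]],[0.75,[0,0,0.2],[0,0,0]],[0.75,[0,0,0.2],[0,0,0]]]'>/dev/null
python3 -m pendant '[[0.8,[0.29,0.522,0],[0,0,0]],[0.8,[0.29,0.522,0],[0,0,0]],[0.8,[0.29,0.522,0],[0,0,0]],[0.8,[0.29,0.522,0],[0,0,0]],[0.8,[0.29,0.522,0],[0,0,0]]]'>/dev/null
python3 -m pendant '[[0.8,[0,0,0],[0,0,0]],[0.8,[0,0,0],[0,0,0]]]'>/dev/null; python3 st.py
python3 - <<'E'
from h import *
w=snap("wrist");save(w,"w2.png");F=w["frame"].astype(int);P=w["P"]
m=(F[...,1]-F[...,0]>25)&(P[...,2]>.045)&(P[...,2]<.065)&(abs(P[...,1]+.056)<.05)&(abs(P[...,0]-.598)<.05)
p=P[m]*1000;print(len(p))
if len(p)>50: print(p.mean(0),cv2.minEnclosingCircle(p[:,:2].astype(np.float32)))
E
```

```text
11.18 [ 452.4 -317.6  303.2] yaw -12.4 down -1.0 op 67.6 gf 0.0 [-0.2  0.  -1. ]
12.43 [597.1 -56.8 402.5] yaw -12.4 down -1.0 op 73.2 gf 0.0 [ 0.2 -0.4 -0.3]
2403
[598.19606107 -54.79878704  53.2743011 ] ((597.626953125, -55.89253616333008), 26.900854110717773)
```

View pics/w2.png

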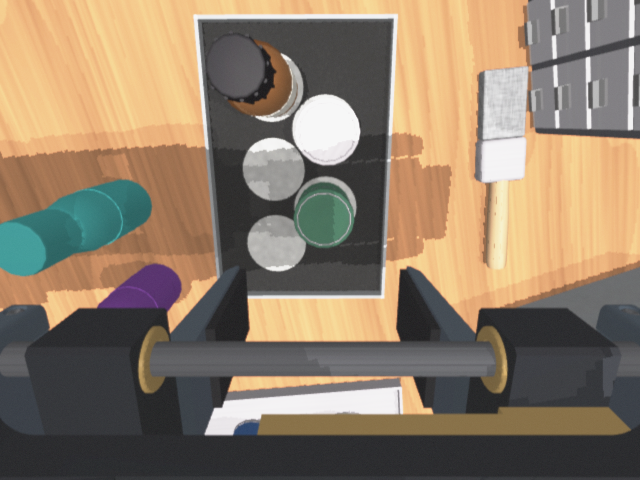

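Green lies at (323,218) between the fingers with both front places cleared. Descending.

```bash
python3 -m pendant '[[0.8,[0.001,0.001,-0.12],[0,0,0]],[0.8,[0.001,0.001,-0.24],[0,0,0]],[0.8,[0.001,0.001,-0.34],[0,0,0]],[0.8,[0.001,0.001,-0.396],[0,0,0]],[0.8,[0.001,0.001,-0.396],[0,0,0]]]' >/dev/null; python3 st.py
python3 -m pendant '[[0,[0,0,0],[0,0,0]],[0,[0,0,0],[0,0,0]],[0,[0,0,0],[0,0,0]],[0,[0,0,0],[0,0,0]]]'>/dev/null; python3 st.py
python3 -m pendant '[[0,[0,0,0.08],[0,0,0]],[0,[0,0,0.2],[0,0,0]],[0,[0,0,0.3],[0,0,0]],[0,[0,0,0.4],[0,0,0]],[0,[0,0,0.4],[0,0,0]]]' >/dev/null; python3 st.py
```

```text
13.1 [596.8 -57.1 203.4] yaw -12.5 down -1.0 op 72.7 gf 0.0 [0.3 0.3 1.5]
13.6 [598.5 -56.3 206.7] yaw -12.4 down -1.0 op 53.1 gf 30.0 [-2.7 -2.2 10.2]
14.22 [598.7 -56.1 410. ] yaw -12.4 down -1.0 op 53.4 gf 30.0 [ 0.4 -0.1 -2.1]
```

```bash
python3 -m pendant '[[0,[-0.183,0.782,0],[0,0,0.528]],[0,[-0.183,0.782,0],[0,0,0.528]],[0,[-0.183,0.782,0],[0,0,0.528]],[0,[-0.183,0.782,0],[0,0,0.528]],[0,[-0.183,0.782,0],[0,0,0.528]]]' >/dev/null; python3 st.py
python3 -m pendant '[[0,[-0.04,0.174,0],[0,0,0.231]],[0,[-0.04,0.174,0],[0,0,0.231]],[0,[-0.04,0.174,0],[0,0,0.231]],[0,[-0.04,0.174,0],[0,0,0.231]],[0,[-0.04,0.174,0],[0,0,0.231]]]' >/dev/null; python3 st.py
```

```text
14.85 [525.6 249.9 404.5] yaw 41.7 down -1.0 op 53.2 gf 30.0 [ 0.1  0.7 -1.8]
15.47 [506.4 335.1 404.4] yaw 82.9 down -1.0 op 53.5 gf 30.0 [ 0.2 -0.6 -1.6]
```

```bash
python3 -m pendant '[[0,[0,0,-0.12],[0,0,0]],[0,[0,0,-0.24],[0,0,0]],[0,[0,0,-0.34],[0,0,0]],[0,[0,0,-0.398],[0,0,0]],[0,[0,0,-0.398],[0,0,0]]]' >/dev/null; python3 st.py
for i in 1 2; do python3 -m pendant '[[0,[0,0,-0.003],[0,0,0]],[0,[0,0,-0.003],[0,0,0]]]' >/dev/null; python3 st.py; done
```

```text
16.1 [506.2 334.6 204. ] yaw 82.7 down -1.0 op 53.4 gf 30.0 [-0.4  0.2 -1.6]
16.35 [506.9 335.3 205.5] yaw 82.8 down -1.0 op 53.0 gf 30.0 [ 0.2 -0.1 -2. ]
16.6 [506.8 335.2 203.5] yaw 82.9 down -1.0 op 53.1 gf 30.0 [-0.6  0.4 -1.5]
```

```bash
for i in 1 2; do python3 -m pendant '[[0,[0,0,-0.003],[0,0,0]],[0,[0,0,-0.003],[0,0,0]]]' >/dev/null; python3 st.py; done
```

```text
16.85 [506.7 335.2 201.6] yaw 82.9 down -1.0 op 53.3 gf 30.0 [ 0.5  0.3 -1.9]
17.1 [506.9 335.3 200.8] yaw 82.9 down -1.0 op 52.9 gf 30.0 [-1.6 -2.3 11.5]
```

```bash
python3 -m pendant '[[0.8,[0,0,0],[0,0,0]],[0.8,[0,0,0],[0,0,0]],[0.8,[0,0,0],[0,0,0]],[0.8,[0,0,0.1],[0,0,0]],[0.8,[0,0,0.2],[0,0,0]]]' >/dev/null; python3 st.py
python3 -m pendant '[[0.8,[-0.1,0.003,0],[0,0,0]],[0.8,[-0.165,0.005,0],[0,0,0]],[0.8,[-0.165,0.005,0],[0,0,0]]]' >/dev/null; python3 st.py
python3 - <<'E'
from h import *
w=snap("wrist");save(w,"w3.png");F=w["frame"].astype(int);P=w["P"]
for n,m in(("red",F[...,0]-F[...,1]>60),("green",F[...,1]-F[...,0]>20)):
    m=m&(P[...,2]>.04)&(P[...,2]<.065)&(P[...,1]>.28)&(P[...,1]<.4)&(P[...,0]<.56)&(P[...,0]>.37)
    p=P[m]*1000;print(n,len(p))
    if len(p)>50: print(np.median(p[:,2]),cv2.minEnclosingCircle(p[:,:2].astype(np.float32)))
E
```

```text
17.73 [506.6 335.1 300.9] yaw 82.9 down -1.0 op 72.9 gf 0.0 [ 0.5 -0.1  0. ]
18.1 [422.5 337.6 300.2] yaw 83.0 down -1.0 op 72.8 gf 0.0 [ 0.3 -0.7 -0.4]
red 4833
51.318232026821256 ((423.55926513671875, 339.33367919921875), 26.945497512817383)
green 1800
51.17052192852924 ((505.55059814453125, 334.8768615722656), 27.4678897857666)
```

View pics/w3.png

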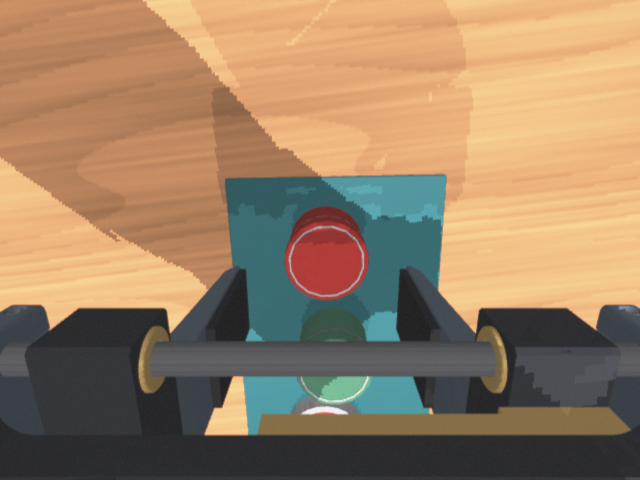

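The red tin is at (326,260), between the fingers. Green stands at (335,370) on the mat, with the bearing behind it. Descending on red.

```bash
python3 -m pendant '[[0.8,[0.002,0.001,-0.1],[0,0,0]],[0.8,[0.002,0.001,-0.194],[0,0,0]],[0.8,[0.002,0.001,-0.194],[0,0,0]],[0.8,[0.002,0.001,-0.194],[0,0,0]]]' >/dev/null; python3 st.py
python3 -m pendant '[[0,[0,0,0],[0,0,0]],[0,[0,0,0],[0,0,0]],[0,[0,0,0],[0,0,0]],[0,[0,0,0],[0,0,0]]]'>/dev/null; python3 st.py
python3 -m pendant '[[0,[0,0,0.08],[0,0,0]],[0,[0,0,0.2],[0,0,0]],[0,[0,0,0.3],[0,0,0]],[0,[0,0,0.4],[0,0,0]],[0,[0,0,0.4],[0,0,0]]]' >/dev/null; python3 st.py
```

```text
18.65 [426.2 338.5 204.4] yaw 82.9 down -1.0 op 72.6 gf 0.0 [ 1.1 -0.7  0.7]
19.15 [425.7 338.5 204.5] yaw 82.9 down -1.0 op 53.2 gf 30.0 [-1.5 -0.7 10.8]
19.77 [425.8 338.6 407.5] yaw 82.9 down -1.0 op 53.4 gf 30.0 [ 0.1 -0.  -2. ]
```

```bash
python3 -m pendant '[[0,[0.344,-0.792,0],[0,0,-0.529]],[0,[0.344,-0.792,0],[0,0,-0.529]],[0,[0.344,-0.792,0],[0,0,-0.529]],[0,[0.344,-0.792,0],[0,0,-0.529]],[0,[0.344,-0.792,0],[0,0,-0.529]]]' >/dev/null; python3 st.py
python3 -m pendant '[[0,[0.095,-0.219,0],[0,0,-0.232]],[0,[0.095,-0.219,0],[0,0,-0.232]],[0,[0.095,-0.219,0],[0,0,-0.232]],[0,[0.095,-0.219,0],[0,0,-0.232]],[0,[0.095,-0.219,0],[0,0,-0.232]]]' >/dev/null; python3 st.py
```

```text
20.4 [549.8  49.5 402.3] yaw 28.8 down -1.0 op 53.1 gf 30.0 [ 0.9  0.9 -0.6]
21.02 [596.9 -58.  402.2] yaw -12.5 down -1.0 op 53.1 gf 30.0 [-0.2  0.  -1.1]
```

```bash
python3 -m pendant '[[0,[0.001,0.001,-0.12],[0,0,0]],[0,[0.001,0.001,-0.24],[0,0,0]],[0,[0.001,0.001,-0.34],[0,0,0]],[0,[0.001,0.001,-0.386],[0,0,0]],[0,[0.001,0.001,-0.386],[0,0,0]]]' >/dev/null; python3 st.py
for i in 1 2; do python3 -m pendant '[[0,[0,0,-0.003],[0,0,0]],[0,[0,0,-0.003],[0,0,0]]]' >/dev/null; python3 st.py; done
```

```text
21.65 [597.  -57.1 208.5] yaw -12.3 down -1.0 op 53.1 gf 30.0 [-0.1 -0.1 -1.2]
21.9 [598.1 -57.4 209.8] yaw -12.5 down -1.0 op 53.1 gf 30.0 [ 0.4  0.3 -0.8]
22.15 [597.8 -57.4 207.6] yaw -12.6 down -1.0 op 53.3 gf 30.0 [-0.5  0.4 -1.6]
```

```bash
python3 -m pendant '[[0,[0,0,-0.003],[0,0,0]],[0,[0,0,-0.003],[0,0,0]]]' >/dev/null; python3 st.py
```

```text
22.4 [597.7 -57.4 205.6] yaw -12.6 down -1.0 op 53.3 gf 30.0 [-0.1  0.4 -0.9]
```

```bash
python3 -m pendant '[[0,[0,0,-0.003],[0,0,0]],[0,[0,0,-0.003],[0,0,0]]]' >/dev/null; python3 st.py
```

```text
22.65 [597.9 -57.5 204.9] yaw -12.6 down -1.0 op 53.2 gf 30.0 [-5.2  0.9 12.8]
```

```bash
python3 -m pendant '[[0.8,[0,0,0],[0,0,0]],[0.8,[0,0,0],[0,0,0]],[0.8,[0,0,0],[0,0,0]]]' >/dev/null
python3 -m pendant '[[0.8,[0,0,0.1],[0,0,0]],[0.8,[0,0,0.2],[0,0,0]],[0.7,[0,0,0.3],[0,0,0]],[0.7,[0,0,0.4],[0,0,0]],[0.7,[0,0,0.4],[0,0,0]]]' >/dev/null; python3 st.py
python3 -m pendant '[[0.7,[-0.29,-0.52,0],[0,0,0]],[0.7,[-0.29,-0.52,0],[0,0,0]],[0.7,[-0.29,-0.52,0],[0,0,0]],[0.7,[-0.29,-0.52,0],[0,0,0]],[0.7,[-0.29,-0.52,0],[0,0,0]]]' >/dev/null
python3 -m pendant '[[0.7,[0,0,0],[0,0,0]],[0.7,[0,0,0],[0,0,0]]]' >/dev/null; python3 st.py
python3 - <<'E'
from h import *
t=snap("top");save(t,"t2.png")
for n,u,v,z in [("red",345,191,.045),("silver",312,183,.045),("amber",290,198,.14)]: print(n,blob(t,u,v,17,z,z+.03))
w=snap("wrist");save(w,"w4.png");F=w["frame"].astype(int);P=w["P"]
m=(P[...,2]>.14)&(P[...,2]<.165)&(F.min(-1)>120)&(np.hypot(P[...,0]-.453,P[...,1]+.317)<.045)
p=P[m]*1000;print(len(p),cv2.minEnclosingCircle(p[:,:2].astype(np.float32)),np.median(p[:,2]))
E
```

```text
23.65 [598.6 -57.5 408.2] yaw -12.6 down -1.0 op 64.1 gf 0.0 [-0.3 -0.   0.4]
24.52 [ 452.7 -317.1  403.4] yaw -12.6 down -1.0 op 63.5 gf 0.0 [ 0.  -0.3 -0.1]
red [597.7 -56.   55.1 598.2 -56.9  27.2 480. ]
silver [615.4  14.3  55.  615.9  14.3  27.  479. ]
amber [573.   61.5 154.3 573.3  61.7  17.8 244. ]
3519 ((452.51129150390625, -316.3282165527344), 22.0333194732666) 150.1251309630256
```

View pics/w4.png

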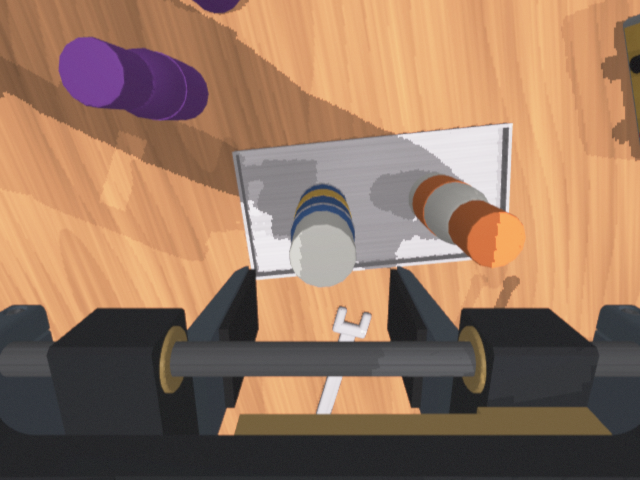

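View pics/t2.png

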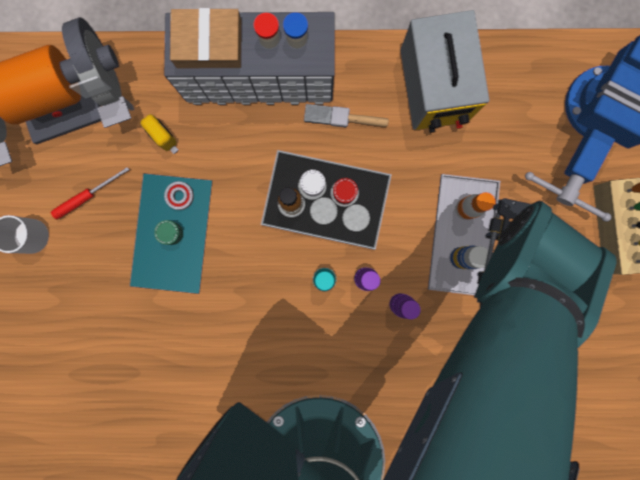

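Red stands in green's former place at (345,191), and green stands on the mat at (167,232). The aerosol cap at (323,258) is between the fingers, so I'll take it back.

```bash
python3 -m pendant '[[0.7,[0,0.001,-0.1],[0,0,0]],[0.7,[0,0.001,-0.194],[0,0,0]],[0.7,[0,0.001,-0.194],[0,0,0]],[0.7,[0,0.001,-0.194],[0,0,0]]]' >/dev/null; python3 st.py
python3 -m pendant '[[0,[0,0,0],[0,0,0]],[0,[0,0,0],[0,0,0]],[0,[0,0,0],[0,0,0]],[0,[0,0,0],[0,0,0]]]'>/dev/null; python3 st.py
python3 -m pendant '[[0,[0,0,0.08],[0,0,0]],[0,[0,0,0.18],[0,0,0]],[0,[0,0,0.18],[0,0,0]]]' >/dev/null; python3 st.py
```

```text
25.12 [ 453.6 -316.8  308.7] yaw -12.5 down -1.0 op 63.6 gf 0.0 [ 0.3 -0.2  1.5]
25.62 [ 453.  -317.2  308.4] yaw -12.6 down -1.0 op 43.6 gf 30.0 [-3.   1.6  9.6]
26.0 [ 453.4 -317.5  401.2] yaw -12.6 down -1.0 op 43.1 gf 30.0 [ 0.3 -0.5 -1.6]
```

```bash
python3 -m pendant '[[0,[0.21,0.614,0],[0,0,0]],[0,[0.21,0.614,0],[0,0,0]],[0,[0.21,0.614,0],[0,0,0]],[0,[0.21,0.614,0],[0,0,0]],[0,[0.21,0.614,0],[0,0,0]]]' >/dev/null;  python3 -m pendant '[[0,[0.008,0.024,0],[0,0,0]],[0,[0.008,0.024,0],[0,0,0]],[0,[0.008,0.024,0],[0,0,0]]]' >/dev/null; python3 st.py
python3 -m pendant '[[0,[0,0,-0.07],[0,0,0]],[0,[0,0,-0.13],[0,0,0]],[0,[0,0,-0.164],[0,0,0]],[0,[0,0,-0.164],[0,0,0]]]'>/dev/null; python3 st.py
python3 -m pendant '[[0,[0,0,-0.003],[0,0,0]],[0,[0,0,-0.003],[0,0,0]]]' >/dev/null; python3 st.py
```

```text
27.0 [557.5 -10.3 396.8] yaw -12.6 down -1.0 op 43.8 gf 30.0 [ 0.  -0.1 -2.3]
27.5 [557.6 -10.  314.5] yaw -12.6 down -1.0 op 43.4 gf 30.0 [-0.  -0.4 -1.4]
27.75 [558.2  -9.3 314.6] yaw -12.6 down -1.0 op 43.6 gf 30.0 [ 0.1 -0.1 -1. ]
```

```bash
for i in 1 2; do python3 -m pendant '[[0,[0,0,-0.003],[0,0,0]],[0,[0,0,-0.003],[0,0,0]]]' >/dev/null; python3 st.py; done
```

```text
28.0 [557.9  -9.2 312.4] yaw -12.6 down -1.0 op 43.6 gf 30.0 [-0.2  0.6 -0.7]
28.25 [558.2  -9.2 311.4] yaw -12.6 down -1.0 op 43.4 gf 30.0 [-2.8  0.5  9.2]
```

```bash
python3 -m pendant '[[0.7,[0,0,0],[0,0,0]],[0.7,[0,0,0],[0,0,0]],[0.7,[0,0,0],[0,0,0]]]' >/dev/null
python3 -m pendant '[[0.7,[0,0,0.08],[0,0,0]],[0.7,[0,0,0.186],[0,0,0]],[0.7,[0,0,0.186],[0,0,0]]]' >/dev/null
python3 -m pendant '[[0.7,[0.01,-0.64,0],[0,0,0]],[0.7,[0.01,-0.64,0],[0,0,0]],[0.7,[0.01,-0.64,0],[0,0,0]],[0.7,[0.01,-0.64,0],[0,0,0]],[0.7,[0.01,-0.64,0],[0,0,0]]]' >/dev/null
python3 -m pendant '[[0.7,[0,-0.015,0],[0,0,0]],[0.7,[0,-0.015,0],[0,0,0]],[0.7,[0,-0.015,0],[0,0,0]]]' >/dev/null; python3 st.py
python3 - <<'E'
from h import *
w=snap("wrist");F=w["frame"].astype(int);P=w["P"]
m=(F[...,0]-F[...,2]>90)&(P[...,2]>.13)&(P[...,2]<.17)
p=P[m]*1000;print(len(p),cv2.minEnclosingCircle(p[:,:2].astype(np.float32)))
t=snap("top")
for n,u,v,z in [("red",345,191,.045),("aero",323,204,.14),("amber",290,198,.14)]: print(n,blob(t,u,v,17,z,z+.03))
E
```

```text
30.0 [ 562.8 -327.9  403.3] yaw -12.5 down -1.0 op 63.7 gf 0.0 [ 0.5 -0.2  1. ]
3576 ((652.432373046875, -292.33563232421875), 115.78043365478516)
red [597.7 -56.1  55.  598.2 -56.6  27.2 478. ]
aero [556.5  -9.1 154.8 557.   -9.   22.  384. ]
amber [572.9  61.6 154.7 573.7  61.9  18.2 243. ]
```

```bash
python3 -m pendant '[[0.7,[0,-0.002,-0.1],[0,0,0]],[0.7,[0,-0.002,-0.194],[0,0,0]],[0.7,[0,-0.002,-0.194],[0,0,0]],[0.7,[0,-0.002,-0.194],[0,0,0]]]' >/dev/null; python3 st.py
python3 -m pendant '[[0,[0,0,0],[0,0,0]],[0,[0,0,0],[0,0,0]],[0,[0,0,0],[0,0,0]],[0,[0,0,0],[0,0,0]]]'>/dev/null; python3 st.py
python3 -m pendant '[[0,[0,0,0.08],[0,0,0]],[0,[0,0,0.18],[0,0,0]],[0,[0,0,0.18],[0,0,0]]]' >/dev/null; python3 st.py
```

```text
30.6 [ 563.4 -330.1  308.5] yaw -12.5 down -1.0 op 63.7 gf 0.0 [0.5 0.6 1.6]
31.1 [ 562.9 -330.4  307.5] yaw -12.6 down -1.0 op 37.5 gf 30.0 [-1.7  0.6  7.1]
31.48 [ 563.5 -330.7  400.7] yaw -12.6 down -1.0 op 37.1 gf 30.0 [ 0.3  0.5 -2.4]
```

```bash
python3 -m pendant '[[0,[-0.047,0.491,0],[0,0,0]],[0,[-0.047,0.491,0],[0,0,0]],[0,[-0.047,0.491,0],[0,0,0]],[0,[-0.047,0.491,0],[0,0,0]],[0,[-0.047,0.491,0],[0,0,0]]]' >/dev/null;  python3 -m pendant '[[0,[0,0,0],[0,0,0]],[0,[0,0,0],[0,0,0]]]' >/dev/null; python3 st.py
python3 -m pendant '[[0,[0,0,-0.07],[0,0,0]],[0,[0,0,-0.13],[0,0,0]],[0,[0,0,-0.166],[0,0,0]],[0,[0,0,-0.166],[0,0,0]]]'>/dev/null; python3 st.py
python3 -m pendant '[[0,[0,0,-0.003],[0,0,0]],[0,[0,0,-0.003],[0,0,0]]]' >/dev/null; python3 st.py
```

```text
32.35 [539.3 -85.6 396.3] yaw -12.6 down -1.0 op 37.2 gf 30.0 [ 0.4  0.5 -2.8]
32.85 [539.2 -85.2 312.9] yaw -12.6 down -1.0 op 37.4 gf 30.0 [ 0.4  0.1 -2.4]
33.1 [539.5 -84.8 313.1] yaw -12.6 down -1.0 op 37.7 gf 30.0 [-0.8 -0.9 -3.1]
```

```bash
for i in 1 2; do python3 -m pendant '[[0,[0,0,-0.003],[0,0,0]],[0,[0,0,-0.003],[0,0,0]]]' >/dev/null; python3 st.py; done
```

```text
33.35 [539.3 -84.7 310.9] yaw -12.6 down -1.0 op 37.4 gf 30.0 [-0.3 -0.1 -1.7]
33.6 [539.7 -84.8 310.5] yaw -12.6 down -1.0 op 37.8 gf 30.0 [-6.9 -0.4 18.4]
```

```bash
python3 -m pendant '[[0,[0,0,0.001],[0,0,0]],[0.7,[0,0,0.001],[0,0,0]],[0.7,[0,0,0.001],[0,0,0]],[0.7,[0,0,0.001],[0,0,0]]]' >/dev/null; python3 st.py
python3 -m pendant '[[0.7,[0,0,0.08],[0,0,0]],[0.7,[0,0,0.2],[0,0,0]],[0.7,[0,0,0.25],[0,0,0]],[0.7,[0,0,0.25],[0,0,0]]]' >/dev/null
python3 -m pendant '[[0.7,[0,-0.4,0],[0,0,0]],[0.7,[0,-0.4,0],[0,0,0]],[0.7,[0,-0.4,0],[0,0,0]],[0.7,[0,-0.4,0],[0,0,0]],[0.7,[0,-0.4,0],[0,0,0]]]' >/dev/null; python3 st.py
python3 - <<'E'
from h import *
t=snap("top");save(t,"t3.png")
for n,u,v,z in [("red",345,191,.045),("silver",312,183,.045),("aero",323,204,.14),("amber",290,198,.14),("glue",361,213,.14),("green",167,232,.04),("bear",178,195,.015)]: print(n,blob(t,u,v,17,z,z+.03))
E
```

```text
34.1 [539.3 -84.7 309.7] yaw -12.6 down -1.0 op 62.9 gf 0.0 [-0.1 -0.8 -0.3]
35.23 [ 538.9 -285.   433.3] yaw -12.6 down -1.0 op 63.9 gf 0.0 [-0.   0.  -0.7]
red [597.8 -56.   55.1 598.  -56.7  27.  476. ]
silver [615.4  14.8  54.9 616.1  14.8  27.3 478. ]
aero [556.7  -9.1 154.6 557.1  -9.2  21.8 387. ]
amber [573.   61.6 154.5 573.3  61.8  17.8 242. ]
glue [538.9 -84.6 154.6 538.5 -85.7  19.  290. ]
green [505.9 332.6  52.9 506.6 334.   27.5 493. ]
bear [590.6 316.7  20.1 590.4 317.4  32.2 505. ]
```

View pics/t3.png

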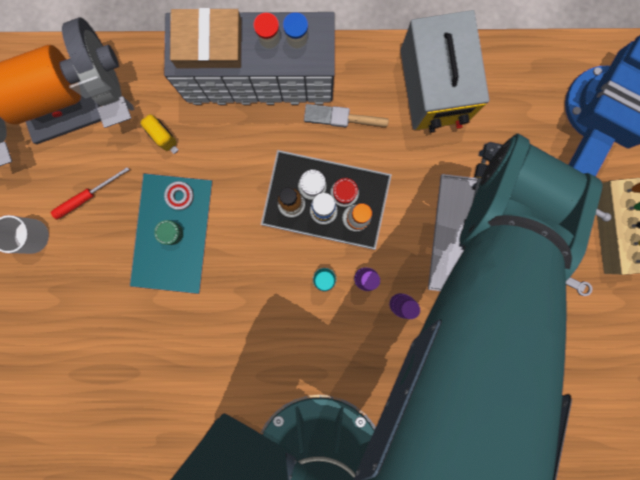

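Everything is in place: red (345,191), aerosol (323,206), glue (361,215), green on the mat (167,232). Silver, amber and the bearing have not moved.

```bash
python3 -c "
from plant import r
print(r.job_done())"
```

```text
the job is handed in; nothing more can be done
None
```

The job is handed in at about 35 s on the robot's clock: the green tin stands on the work mat, the red tin is in its old place, and the aerosol and glue bottles stand within about 2 mm of their original spots, with the silver tin, amber bottle and bearing not moved.

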